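Retire a worn sanding drum

ROBOT

A 6-joint arm with a two-finger parallel gripper is mounted at the origin on the work surface. World frame = base frame: x ahead of the robot, y to its left, z up, the work surface at z = 0. Lengths are in m, angles in rad, forces in N, time in s.
With the tool pointing down it reaches from about 0.325 to 0.775 m from the base axis. Payload 5.5 kg.
Tool frame: the origin (TCP) lies midway between the tips of the shut fingers; the grasp point (between the pads) lies arm.pinch_z behind it (arm.pinch_z is the distance from the TCP to the grasp point, in m); z points along the fingers, x is the direction in which the jaws open and shut, and the axes are right-handed (so a half turn about z gives the same grasp; the last joint's range is limited). The gripper opens to 85 mm and grips with 20 to 120 N. Pads are 22 mm wide; open, the fingers measure 114 mm over their backs; the gripper's body (76 mm by 85 mm) begins 54 mm behind the grasp point. The pads swing forward as they close: fully open they stand 13 mm farther back than shut.
Start: joints at [-1.177, 0.091, 1.231, -0, 1.82, -0.057], TCP at [0.261, -0.54, 0.231] pointing down, gripper open.
Joint ranges: [-2.87, 2.87], [-0.86, 2.18], [0.17, 2.46], [-1.51, 4.65], [0.06, 2.69], [-2.65, 2.65]. Speed limits (rad/s): [2.57, 2.57, 3.01, 3.14, 3.14, 3.14].

INTERFACE

Orientations are given as a unit quaternion [x, y, z, w].
In Python, from workcell import arm gives the robot as it stands.
- The arm moves only by the tool step_arm, never from a script. Its arguments are lists of equal length, an entry for each row: "jaw": the gripper command: -1 is shut, 1 is fully open, values between are in proportion; "slide": the shift along the tool's x, y, z in m, a list of three; "twist": the turn about the tool's z in rad. In form: {"jaw": [jaw, ...], "slide": [[dx, dy, dz], ...], "twist": [twist, ...]}. A call has 1 to 12 rows; each row is the pose to reach, as a shift and turn from the pose commanded when the call began, along the tool's axes at that moment; what a row does not reach only later rows make up. A row lasts 1/8 s, in which the tool goes at most 62.5 mm and 10.7 degrees, less where a joint would pass 70% of its speed; a pose out of reach is approached as far as the arm can. A call with a gripper value outside its range is refused whole. The fingers move at their own pace and stop on an object; "squeeze" is the grip in N (left out, the last holds). Time passes only in rows, so rows that repeat a pose let the fingers close. It gives the time, the measured TCP pose, the force and the opening at its end, in the units of the state.
- arm.read_state(): the state, without advancing time (a new reading comes with each control period).
- arm.grab_frame(name): name is "scene" or "top" or "wrist"; returns a dict with "pixels" (480x640x3 uint8, red, green, blue), "range_z" (480x640 float32, m along the optical axis (not along the pixel's ray), 0 where there is no reading), "intrinsics" (3x3 intrinsics, pixels), "k1" (the pictures are not rectified: a ray, as slopes to the right and down, at radius r is drawn at 1 + k1 r^2 times it, then the intrinsics apply), "R" (3x3) and "t" (3): a world point X has camera coordinates R X + t. Camera axes: x right, y down, z forward; pixel columns grow to the right and rows downward; lengths in m; the calibration is good to about 2 mm. A picture is of the moment at which its call begins.
- arm.finish_job(): hands the job in, once; it reports no verdict.
The state is a dict: "t": time; "joint_positions": joint angles; "dq": joint speeds; "joint_efforts": joint torques, N m; "ee_pos": TCP position; "tcp_rot": TCP orientation; "wrist_force": force on the tool from outside, world axes, zero at the start; "moment": the same for the moment, N m; "gripper_width": finger opening in m.
Only numpy, scipy, OpenCV 4.12 (cv2) and the standard library are available. Lean on these libraries where they do the work, as an engineer would, in place of code of your own. Each camera call takes 0.05 s, during which the arm holds its last target.

TASK

The dark brown sanding drum is worn out: take its arbor by the knob and draw it straight up out of its brass sleeve, without tilting it or forcing it sideways. Carry it to the blue box and push it shank first down through the sprung yellow flap, keeping hold until most of the drum is through, then let it drop in so that the flap swings shut. Leave the fresh orange drum in its sleeve, and do not knock over the glue bottle.

Things in the scene. Friction and masses are not known exactly. Their poses are not given: they have to be found in the camera images.
- worn: worn sanding drum on its arbor, about 180 g, 135 mm long. Origin: centre of the shank's lower end; z up the arbor. 0 to 55 mm: steel shank 14 mm in diameter; 55 to 93 mm: dark brown drum, diameter 40; 93 to 135 mm: ridged aluminium knob, diameter 24, to hold it by. It stands upright in one of the stand's two sleeves (either one), the drum resting on the rim, its origin 15 mm above the bench
- worn_knob (a point): the point on the axis of the worn arbor's knob to grip: 117 mm from the shank's lower end, 24 mm above the drum's upper face, 18 mm below the knob's top
- fresh: the fresh drum on its arbor: same sizes and origin, but the drum is bright orange. It stands in the stand's other sleeve, 100 mm away, and must stay there
- stand: arbor stand, fixed: green base plate 100 mm (its x) by 210 mm (its y), 12 mm thick, with two upright brass sleeves at y = -50 and +50 mm, outer diameter 34, rims 70 mm above the bench; bores 15.5 mm in diameter, 58 mm deep (the shanks stand 55 mm deep in them). Origin: centre of the plate's underside, on the bench; z up
- stand_mouth_a (a point): centre of the mouth (rim height) of the sleeve at the stand's y = -50 mm
- stand_mouth_b (a point): centre of the mouth (rim height) of the sleeve at the stand's y = +50 mm
- box: drop box, fixed: closed blue metal box 240 mm long (its x), 140 mm wide (its y), 180 mm high, walls 6 mm. Origin: centre of its underside, on the bench; z up. In its top is one opening, x = -105 to -20 mm, y = -45 to +45 mm, closed by the yellow flap
- box_mouth (a point): a point in the plane of the box's top (180 mm up), 5 mm from the opening's centre towards the free edge of the flap (x = -57.5 mm, y = 0 in the box): where to push the arbor down
- flap (a joint): the yellow flap, 80 by 86 mm and 4 mm thick, lying in the opening. It is hinged along the opening's edge at the box's -x end (steel hinge rod on top) and swings down into the box: 0 = shut (level), up to 1.45 rad = hanging open. A weak spring shuts it (about 0.5 N at the free edge when shut, 0.8 N when open)
- glue: glue bottle, 56 mm in diameter, 150 mm high, standing upright; origin at the centre of its underside, z up
Not all that is in view belongs to the job. There is more than one size of the fresh; the job needs the middle-sized.

How it is judged:
On the way, in this order (a step that is already met when the one before it is completed fails the run):
1. the worn arbor's shank is clear of its sleeve, above the rim, and upright (z of worn in the frame of stand above 0.072 m and angle between worn's own z axis and vertical below 0.2 rad), for 0.1 s.
2. held in the fingers, the worn arbor is pushed shank first through the flap until its lower end is at least 75 mm below the box's top (z of worn in the frame of box below 0.105 m and x of worn in the frame of box between -0.11 and -0.01 m and y of worn in the frame of box between -0.05 and 0.05 m and z of worn_knob in the frame of box above 0.15 m and value of joint flap above 0.4 rad and contact force between the fingers and worn above 1 N), for 0.1 s.
At the end, for the whole second after the job is handed in: The worn arbor lies wholly inside the box and at rest (under 0.05 m/s), the flap is shut (under 0.1 rad), the fresh arbor is in its sleeve within 10 mm of where it started and upright within 0.1 rad, and the glue bottle stands within 0.3 rad of upright (x of worn in the frame of box between -0.12 and 0.12 m and y of worn in the frame of box between -0.07 and 0.07 m and z of each of worn, worn_knob in the frame of box below 0.15 m and x of worn_knob in the frame of box between -0.12 and 0.12 m and y of worn_knob in the frame of box between -0.07 and 0.07 m and value of joint flap below 0.1 rad and linear speed of worn below 0.05 m/s and distance of fresh from where it was at the start of the episode below 0.01 m and angle between fresh's own z axis and vertical below 0.1 rad and angle between glue's own z axis and vertical below 0.3 rad); the robot touches nothing.
It fails at once if while it is being drawn (raised by more than 3 mm), the worn arbor is forced against the stand with more than 15 N (z of worn in the frame of stand above 0.018 m and contact force between worn and stand above 15 N).
It fails at once if the worn arbor is tilted more than 0.08 rad while its shank's end is still in the sleeve (z of worn in the frame of stand below 0.065 m and (horizontal distance between worn and stand_mouth_a below 0.02 m or horizontal distance between worn and stand_mouth_b below 0.02 m) and angle between worn's own z axis and vertical above 0.08 rad).
It fails at once if the fresh arbor is lifted or shifted by more than 10 mm (distance of fresh from where it was at the start of the episode above 0.01 m).
It fails at once if the glue bottle is tipped over (angle between glue's own z axis and vertical above 0.6 rad).
It also fails if it takes over 58 s, if anything falls off the work surface, if the arm or the gripper's body presses on something with over 40 N, if the wrist force passes 120 N, or if a joint passes its speed limit or range.

## Working session

There is one attempt and no reset: what is moved stays moved. The work goes in short steps, Python scripts to look and compute and a tool call to move; the robot and the scene stay as the last step left them, time stands still between calls to the robot, and variables do not carry over. Pictures are saved under pics/ and viewed, and the job is handed in when it is done.

Besides the shell and the picture viewer there is one more tool, called after "Request:" in YAML: its name, and indented under it one key for each argument. step_arm: Moves the arm, as the interface text tells. Its arguments: {"type":"object","properties":{"jaw":{"type":"array"},"slide":{"type":"array"},"twist":{"type":"array"},"squeeze":{"type":"number"}},"required":["jaw","slide","twist"]}

```bash
mkdir -p pics; ls; cat > h.py <<'E'
import numpy as np, cv2
from workcell import arm
def grab(n,save=None):
    f=arm.grab_frame(n)
    if save: cv2.imwrite('pics/'+save,f['pixels'][:,:,::-1])
    return f
def world(f,u,v,z=None,d=None):
    K=np.array(f['intrinsics']);k1=f['k1']
    a=cv2.undistortPoints(np.array([[[u,v]]],float),K,np.array([k1,0,0,0.]))[0,0]
    R=np.array(f['R']);t=np.array(f['t'])
    r=np.array([a[0],a[1],1.])
    c=-R.T@t; w=R.T@r
    if d is not None: return c+w*d
    return c+w*(z-c[2])/w[2]
E
python3 - <<'E'
from h import *
for n in ['scene','top','wrist']:
    f=grab(n,n+'1.png'); np.savez(n+'1.npz',**f); print(n,f['k1'],-np.array(f['R']).T@f['t'],f['intrinsics'][0])
s=arm.read_state();print(s);print(arm.pinch_z)
E
```

```text
pics
scene -0.037354419996254336 [ 0.98111669 -0.55939623  0.63949949] [486.43819431   0.         327.21226801]
top -0.10003749659256195 [ 0.46649797 -0.00402872  1.0143182 ] [481.44697984   0.         318.52370529]
wrist 0.01869971237230975 [ 0.33245032 -0.5054096   0.37337847] [333.84619718   0.         312.24067028]
{'t': 0.15, 'joint_positions': array([-1.17666311e+00,  9.17292118e-02,  1.23165508e+00,  1.38156818e-05,
        1.81982423e+00, -5.66905821e-02]), 'dq': array([ 0.00042317, -0.00135941, -0.00395304,  0.00023191, -0.00016261,
        0.00064172]), 'joint_efforts': array([ 1.32272260e-03, -4.59371853e+01, -4.18526888e+01, -6.48426499e-05,
        9.58395627e-03, -6.26207139e-06]), 'ee_pos': array([ 0.26134281, -0.53983518,  0.23035883]), 'tcp_rot': array([ 8.47263034e-01, -5.31172947e-01, -6.55243579e-04, -4.72712796e-04]), 'wrist_force': array([-0.34477296, -0.44760109,  0.5728352 ]), 'moment': array([0.01067596, 0.00385907, 0.00191651]), 'gripper_width': 0.08524338533107748}
0.0187
```

View pics/scene1.png

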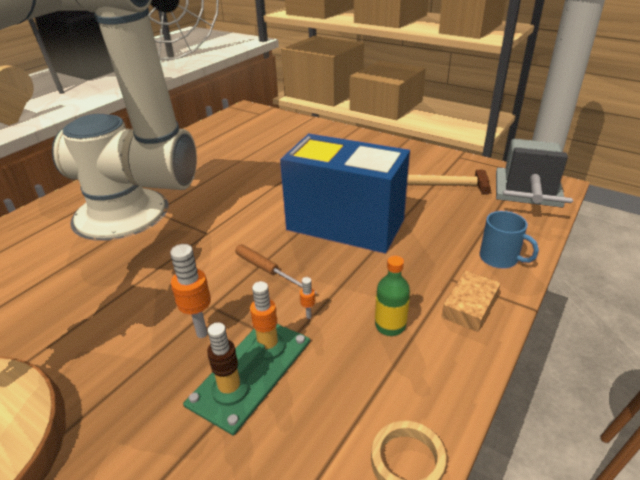

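View pics/top1.png

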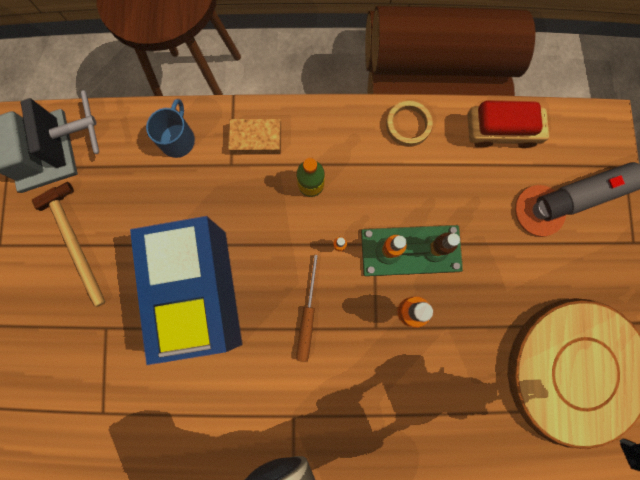

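The scene picture shows the dark brown drum at (222,350) in the green stand, with the middle-sized orange drum beside it at (263,315). Two other orange drums stand outside the stand: a large one at (190,290) and a small one at (308,297). The glue bottle is at (392,300), and the box with its yellow flap is at (318,150). In the top view, worn is at (447,243), fresh at (396,243), the flap at (182,326) and the hinge rod at (185,352).

What could be taken for worn: dark drum, top (447,243), or the orange ones at (396,243), (417,312) and (341,242). Only the first is dark brown, so I choose that one.

```bash
cat > m.py <<'E'
from h import *
f=dict(np.load('top1.npz')); g=dict(np.load('scene1.npz'))
im=f['pixels'][:,:,::-1].copy(); hsv=cv2.cvtColor(im,cv2.COLOR_BGR2HSV)
def rect(mask,z,name,f=f):
    mask=cv2.morphologyEx(mask,cv2.MORPH_OPEN,np.ones((3,3)))
    cs,_=cv2.findContours(mask,cv2.RETR_EXTERNAL,cv2.CHAIN_APPROX_NONE)
    c=max(cs,key=cv2.contourArea)
    w=np.array([world(f,p[0][0],p[0][1],z)[:2] for p in c],np.float32)
    r=cv2.minAreaRect(w); print(name,r,cv2.contourArea(c)); print(cv2.boxPoints(r)); return c
rect(cv2.inRange(hsv,(60,80,30),(90,255,200))*1 & cv2.rectangle(np.zeros((480,640),np.uint8),(350,215),(475,285),255,-1),0.012,'stand')
rect(cv2.inRange(hsv,(24,180,150),(34,255,255))& cv2.rectangle(np.zeros((480,640),np.uint8),(130,280),(230,370),255,-1),0.18,'flap')
# rays crossing: knob tops
def ell(f,box,lo,hi,z,name):
    x0,y0,x1,y1=box; h=cv2.cvtColor(f['pixels'][y0:y1,x0:x1],cv2.COLOR_RGB2HSV)
    m=cv2.inRange(h,lo,hi); n,l,s,c=cv2.connectedComponentsWithStats(m); i=1+np.argmax(s[1:,4]); u,v=c[i]+[x0,y0]
    print(name,u,v,s[i],world(f,u,v,z)); 
ell(f,(435,225,475,255),(0,0,150),(180,60,255),.150,'worn top')
ell(f,(380,225,420,255),(0,0,150),(180,60,255),.150,'fresh top')
big=cv2.resize(f['pixels'][210:290,340:480,::-1],None,fx=5,fy=5,interpolation=cv2.INTER_NEAREST);cv2.imwrite('pics/c1.png',big)
big=cv2.resize(f['pixels'][205:375,120:260,::-1],None,fx=3.5,fy=3.5,interpolation=cv2.INTER_NEAREST);cv2.imwrite('pics/c2.png',big)
E
python3 m.py
```

```text
stand ((0.563281774520874, -0.2023027539253235), (0.035480767488479614, 0.14718621969223022), 2.2869300842285156) 712.0
[[ 0.5426189  -0.12947617]
 [ 0.5484922  -0.27654517]
 [ 0.5839447  -0.27512932]
 [ 0.57807136 -0.12806034]]
flap ((0.4428168535232544, 0.2294391691684723), (0.07844303548336029, 0.08546744287014008), 9.722430229187012) 2136.0
[[0.396942   0.26493558]
 [0.4113753  0.18069568]
 [0.48869172 0.19394276]
 [0.4742584  0.27818266]]
worn top 453.45454545454544 237.71212121212122 [ 13   3  12  17 132] [ 0.59770521 -0.25441458  0.15      ]
fresh top 399.5897435897436 241.47863247863248 [ 14  11  12  12 117] [ 0.59120243 -0.15469212  0.15      ]
```

```bash
sleep 1
```

```text
(no output)
```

View pics/c1.png

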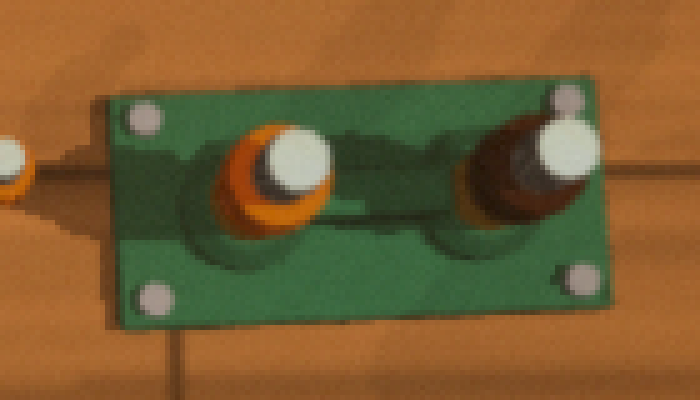

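View pics/c2.png

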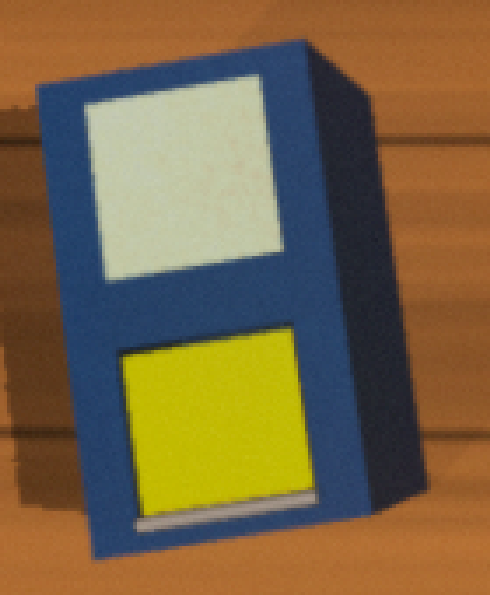

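```bash
cat > m2.py <<'E'
from h import *
f=dict(np.load('top1.npz'))
P=np.array([world(f,340+u/5-.4,210+v/5-.4,.012)[:2] for u,v in [(107,97),(593,77),(611,303),(120,328)]])
print(P,P.mean(0)); c=P.mean(0); a=(P[0]+P[3]-P[1]-P[2])/2; print(np.linalg.norm(a)); a/=np.linalg.norm(a)
print('sleeves',c+.05*a,c-.05*a, 'stand yaw',np.arctan2(-a[0],a[1]))
for u,v in [(570,148),(298,160)]: print(world(f,340+u/5-.4,210+v/5-.4,.15))
B=np.array([world(f,120+u/3.5-.4,205+v/3.5-.4,.18)[:2] for u,v in [(38,85),(305,40),(372,515),(92,559)]])
print('box',B,B.mean(0)); x=(B[0]+B[1]-B[2]-B[3])/2; print(np.linalg.norm(x)); x/=np.linalg.norm(x); print('yaw',np.arctan2(x[1],x[0]),'mouth',B.mean(0)-.0575*x)
F=np.array([world(f,120+u/3.5-.4,205+v/3.5-.4,.18)[:2] for u,v in [(122,352),(292,328),(315,490),(143,516)]]);print('flap',F,F.mean(0))
# glue via depth
for n in['top','scene']:
  f=dict(np.load(n+'1.npz'))
  for u,v in ([(311,162),(417,312),(341,242)] if n=='top' else [(396,262),(218,332),(182,252)]): print(n,u,v,world(f,u,v,d=f['range_z'][v,u]))
g=dict(np.load('scene1.npz'))
cv2.imwrite('pics/c3.png',cv2.resize(g['pixels'][300:420,160:300,::-1],None,fx=5,fy=5,interpolation=cv2.INTER_NEAREST))
E
python3 m2.py
```

```text
[[ 0.63813205 -0.09758414]
 [ 0.64606245 -0.30605938]
 [ 0.54938641 -0.30904379]
 [ 0.54043837 -0.10127724]] [ 0.59350482 -0.20349114]
0.2082919323984105
sleeves [ 0.591479  -0.1535322] [ 0.59553063 -0.25345008] stand yaw 0.040527422489008695
[ 0.59494793 -0.25455167  0.15      ]
[ 0.59098253 -0.15397158  0.15      ]
box [[0.61136249 0.32842431]
 [0.63385568 0.19110686]
 [0.39812482 0.15171067]
 [0.37555789 0.29004827]] [0.50472522 0.24032253]
0.23895303420354402
yaw 0.1634623686953044 mouth [0.44799171 0.23096524]
flap [[0.47669176 0.27845994]
 [0.48884859 0.19324538]
 [0.41001092 0.17996125]
 [0.39669977 0.26508852]] [0.44306276 0.22918877]
top 311 162 [0.74190848 0.00622451 0.14965461]
top 417 312 [ 0.46393333 -0.17456484  0.1880387 ]
top 341 242 [ 0.59916644 -0.05091306  0.09118516]
scene 396 262 [0.73817422 0.00424876 0.14912969]
scene 218 332 [ 0.60010588 -0.2595843   0.14977224]
scene 182 252 [ 0.46648769 -0.18867096  0.18692826]
```

```bash
sleep 1
```

```text
(no output)
```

View pics/c3.png

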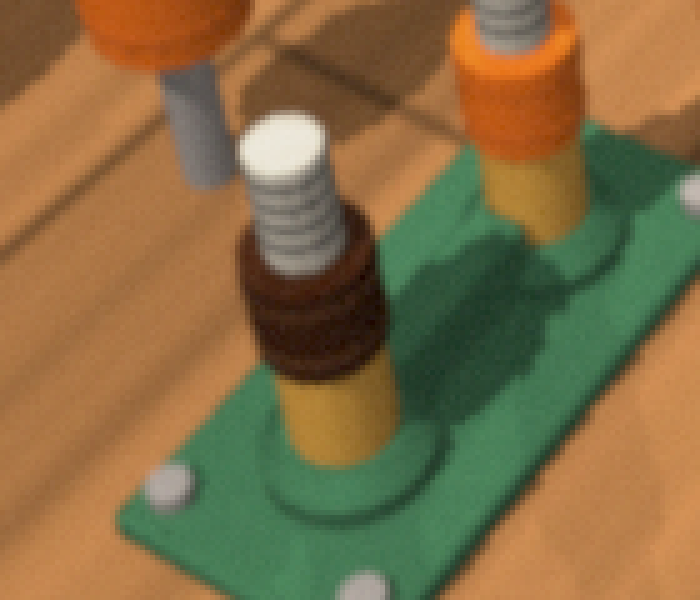

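The close crop confirms it: the dark brown drum on a ridged knob stands in the near sleeve, and the knob top is at scene pixel (216,329). I'm moving above it now.

Request:
step_arm:
  jaw: [1, 1, 1, 1, 1, 1, 1, 1, 1, 1]
  slide:
    - [-0.014, -0.053, 0]
    - [-0.028, -0.106, 0]
    - [-0.042, -0.159, 0]
    - [-0.056, -0.212, 0]
    - [-0.07, -0.265, 0]
    - [-0.084, -0.318, 0]
    - [-0.098, -0.371, 0]
    - [-0.112, -0.425, 0]
    - [-0.112, -0.425, 0]
    - [-0.112, -0.425, 0]
  twist: [0.05, 0.1, 0.15, 0.2, 0.25, 0.287, 0.287, 0.287, 0.287, 0.287]

```text
t: 1.4
ee_pos: [0.5949, -0.2542, 0.2307]
tcp_rot: [0.763, -0.647, -0.0, 0.0]
wrist_force: [-0.9, -0.7, -0.2]
gripper_width: 0.0853
```

```bash
python3 - <<'E'
from h import *
g=grab('wrist','w2.png'); np.savez('w2.npz',**g)
s=arm.read_state();print(s['t'],s['ee_pos'],s['tcp_rot'],s['wrist_force'])
R=np.array(g['R']); c=-R.T@g['t']; print(c)
for X in [(.595,-.254,.15),(.595,-.254,.108)]:
    p,_=cv2.projectPoints(np.array([X]),cv2.Rodrigues(R)[0],np.array(g['t']),np.array(g['intrinsics']),np.array([g['k1'],0,0,0])); print(p)
f=dict(np.load('scene1.npz')); print(world(f,216.2,328.8,.15))
E
```

```text
1.45 [ 0.59449757 -0.25482842  0.23105854] [ 7.62316102e-01 -6.47204768e-01 -2.24405809e-04  3.14723188e-04] [-0.68166149 -0.25450781  0.48335836]
[ 0.67288121 -0.2410136   0.37375519]
[[[312.29425529 248.6072648 ]]]
[[[312.28471713 231.76661638]]]
[ 0.59406136 -0.25663668  0.15      ]
```

View pics/w2.png

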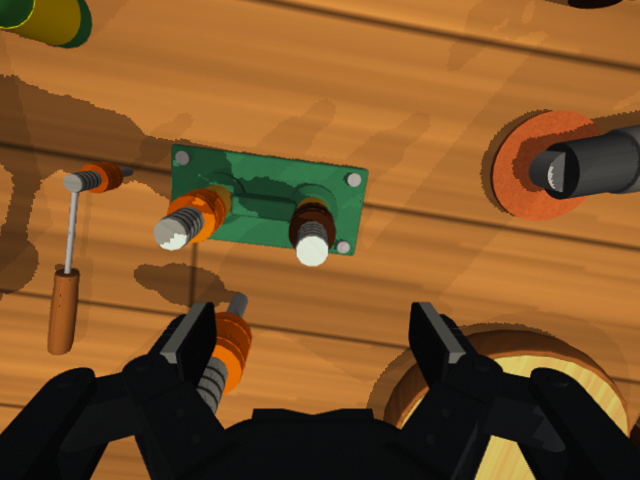

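The wrist view shows the worn knob's top at (312,250), about 1 mm from the prediction, and fresh at left (172,235), clear of the finger. I'm descending.

Request:
step_arm:
  jaw: [1, 1, 1, 1, 1, 1]
  slide:
    - [0, 0.0005, 0.03]
    - [0, 0.0005, 0.06]
    - [0, 0.0005, 0.09]
    - [0, 0.0005, 0.105]
    - [0, 0.0005, 0.115]
    - [0, 0.0005, 0.115]
  twist: [0, 0, 0, 0, 0, 0]

```text
t: 2.2
ee_pos: [0.5944, -0.2545, 0.1164]
tcp_rot: [0.762, -0.647, -0.0, 0.0]
wrist_force: [0.2, 0.3, -0.1]
gripper_width: 0.0853
```

```bash
python3 - <<'E'
from h import *
g=grab('wrist','w3.png')
s=arm.read_state();print(s['t'],s['ee_pos'],s['wrist_force'])
E
```

```text
2.25 [ 0.59480363 -0.25457466  0.11719711] [ 0.45257666  1.42808943 -0.57075263]
```

View pics/w3.png

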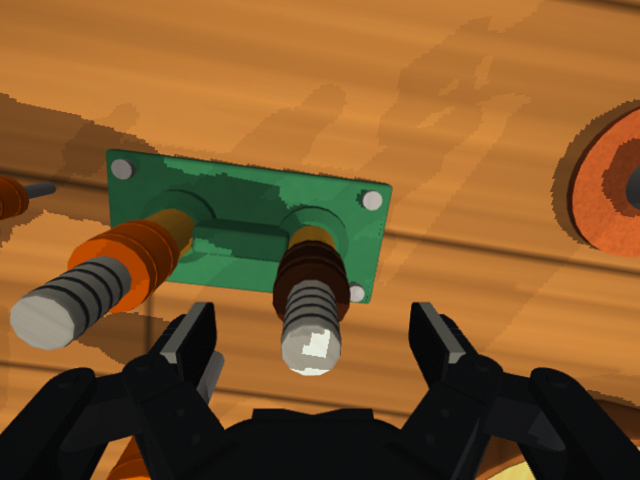

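The knob, at (311,345), sits midway between the fingers, whose tips are at (200,310) and (425,310). I'm closing gently.

Request:
step_arm:
  jaw: [-1, -1, -1, -1, -1, -1, -1, -1]
  slide:
    - [0, 0, 0]
    - [0, 0, 0]
    - [0, 0, 0]
    - [0, 0, 0]
    - [0, 0, 0]
    - [0, 0, 0]
    - [0, 0, 0]
    - [0, 0, 0]
  twist: [0, 0, 0, 0, 0, 0, 0, 0]
  squeeze: 25

```text
t: 3.25
ee_pos: [0.5948, -0.2541, 0.1166]
tcp_rot: [0.763, -0.647, 0.0, -0.0]
wrist_force: [-0.8, 1.7, 2.3]
gripper_width: 0.0233
```

```bash
python3 - <<'E'
from h import *
g=grab('wrist','w4.png')
s=arm.read_state();print(s['t'],s['ee_pos'],s['wrist_force'],s['moment'],s['gripper_width'])
E
```

```text
3.3 [ 0.59479515 -0.25410905  0.11662107] [0.03187878 1.01657838 3.26531892] [ 0.27031425 -0.00290533  0.00526286] 0.023022000647244516
```

View pics/w4.png

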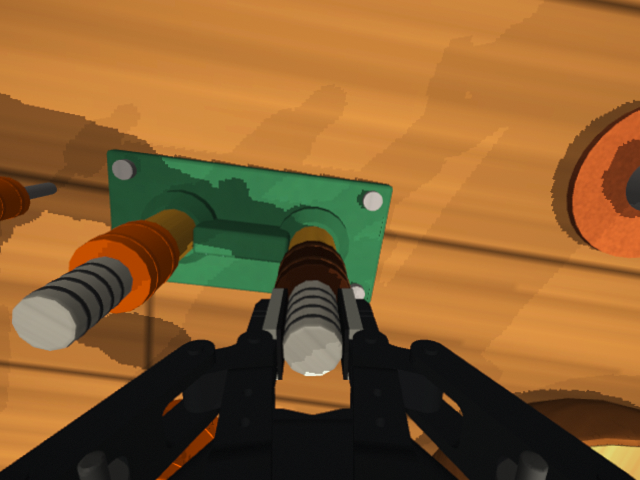

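The knob is held between the pads at (312,325). The opening is 23 mm and the side force is about 1 N. I'm raising it a little first.

Request:
step_arm:
  jaw: [-1, -1, -1, -1]
  slide:
    - [0, 0, -0.001]
    - [0, 0, -0.002]
    - [0, 0, -0.0025]
    - [0, 0, -0.0025]
  twist: [0, 0, 0, 0]
  squeeze: 35

```text
t: 3.8
ee_pos: [0.5945, -0.2542, 0.1184]
tcp_rot: [0.763, -0.647, -0.0, 0.0]
wrist_force: [0.2, 0.2, -2.4]
gripper_width: 0.0233
```

Request:
step_arm:
  jaw: [-1, -1, -1, -1, -1, -1]
  slide:
    - [0, 0, -0.002]
    - [0, 0, -0.004]
    - [0, 0, -0.006]
    - [0, 0, -0.008]
    - [0, 0, -0.01]
    - [0, 0, -0.01]
  twist: [0, 0, 0, 0, 0, 0]

```text
t: 4.55
ee_pos: [0.5948, -0.2543, 0.1291]
tcp_rot: [0.763, -0.647, 0.0, -0.0]
wrist_force: [-0.4, 0.2, -1.9]
gripper_width: 0.0229
```

Side forces are negligible and the weight is carried (about 1.9 N). I'm drawing it on up.

Request:
step_arm:
  jaw: [-1, -1, -1, -1, -1, -1, -1, -1]
  slide:
    - [0, 0, -0.003]
    - [0, 0, -0.006]
    - [0, 0, -0.009]
    - [0, 0, -0.012]
    - [0, 0, -0.015]
    - [0, 0, -0.018]
    - [0, 0, -0.021]
    - [0, 0, -0.021]
  twist: [0, 0, 0, 0, 0, 0, 0, 0]

```text
t: 5.55
ee_pos: [0.5948, -0.2542, 0.1502]
tcp_rot: [0.763, -0.647, 0.0, -0.0]
wrist_force: [0.1, 0.5, -1.8]
gripper_width: 0.023
```

Request:
step_arm:
  jaw: [-1, -1, -1, -1, -1, -1, -1, -1, -1, -1, -1, -1]
  slide:
    - [0, 0, -0.003]
    - [0, 0, -0.006]
    - [0, 0, -0.009]
    - [0, 0, -0.012]
    - [0, 0, -0.015]
    - [0, 0, -0.018]
    - [0, 0, -0.021]
    - [0, 0, -0.024]
    - [0, 0, -0.027]
    - [0, 0, -0.03]
    - [0, 0, -0.033]
    - [0, 0, -0.036]
  twist: [0, 0, 0, 0, 0, 0, 0, 0, 0, 0, 0, 0]

```text
t: 7.05
ee_pos: [0.5947, -0.2542, 0.186]
tcp_rot: [0.763, -0.647, 0.0, 0.0]
wrist_force: [-0.8, -0.3, -1.8]
gripper_width: 0.0232
```

Request:
step_arm:
  jaw: [-1, -1, -1, -1, -1, -1, -1, -1]
  slide:
    - [0, 0, -0.005]
    - [0, 0, -0.025]
    - [0, 0, -0.05]
    - [0, 0, -0.08]
    - [0, 0, -0.11]
    - [0, 0, -0.135]
    - [0, 0, -0.14]
    - [0, 0, -0.14]
  twist: [0, 0, 0, 0, 0, 0, 0, 0]

```text
t: 8.05
ee_pos: [0.5948, -0.2542, 0.3254]
tcp_rot: [0.763, -0.647, -0.0, 0.0]
wrist_force: [-0.4, 1.0, -1.4]
gripper_width: 0.0231
```

```bash
python3 - <<'E'
from h import *
g=grab('scene','s5.png');np.savez('s5.npz',**g)
s=arm.read_state();print(s['t'],s['ee_pos'],s['tcp_rot'],s['wrist_force'],s['gripper_width'],s['joint_positions'])
E
```

```text
8.1 [ 0.59461192 -0.25417009  0.32443788] [ 7.62583462e-01 -6.46889285e-01 -8.20238364e-04  2.09029014e-04] [ 0.24229935 -1.06265588 -3.04661374] 0.02321938873497399 [-4.56548605e-01  2.70002434e-01  8.63318108e-01 -4.82238586e-06
  2.00996501e+00  9.50446289e-01]
```

View pics/s5.png

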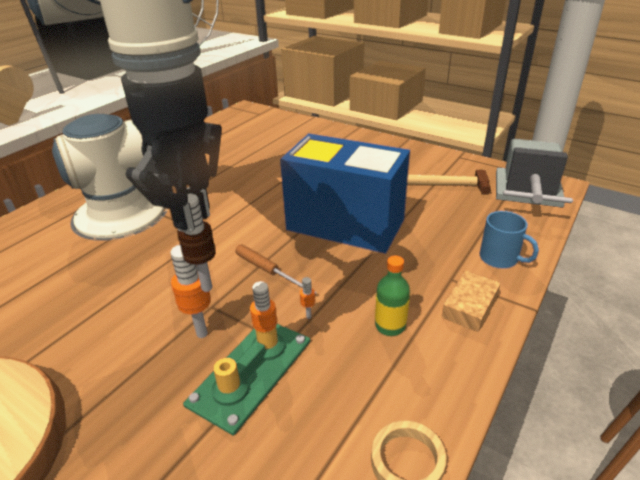

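The worn arbor hangs upright from the gripper at (197,245), its sleeve is empty, and fresh is still standing at (263,315). I'm carrying it to the box mouth.

Request:
step_arm:
  jaw: [-1, -1, -1, -1, -1, -1, -1, -1, -1, -1, -1, -1]
  slide:
    - [-0.02, 0.003, -0.003]
    - [-0.06, 0.008, -0.005]
    - [-0.11, 0.014, -0.005]
    - [-0.165, 0.022, -0.005]
    - [-0.22, 0.029, -0.005]
    - [-0.275, 0.036, -0.005]
    - [-0.33, 0.043, -0.005]
    - [-0.385, 0.051, -0.005]
    - [-0.435, 0.057, -0.005]
    - [-0.475, 0.062, -0.005]
    - [-0.498, 0.066, -0.005]
    - [-0.503, 0.066, -0.005]
  twist: [0, 0, 0, 0, 0, 0, 0, 0, 0, 0, 0, 0]

```text
t: 9.6
ee_pos: [0.4459, 0.2329, 0.3303]
tcp_rot: [0.764, -0.646, -0.0, 0.0]
wrist_force: [-0.0, -0.1, -1.6]
gripper_width: 0.0232
```

```bash
python3 - <<'E'
from h import *
g=grab('wrist','w6.png');np.savez('w6.npz',**g)
s=arm.read_state();print(s['t'],s['ee_pos'],s['tcp_rot'],s['wrist_force'],s['gripper_width'])
g2=grab('scene','s6.png')
E
```

```text
9.65 [0.44630747 0.23251949 0.33027873] [ 7.63341192e-01 -6.45995409e-01 -3.04936334e-04  2.50234195e-04] [-1.27731636 -0.03261255 -1.46003469] 0.022935733449912274
```

View pics/w6.png

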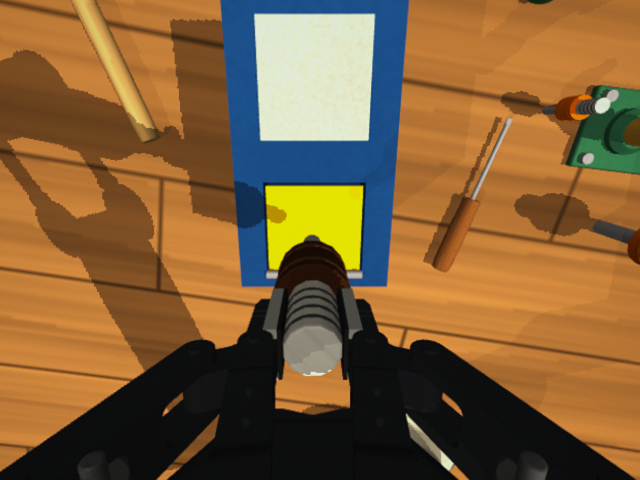

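View pics/s6.png

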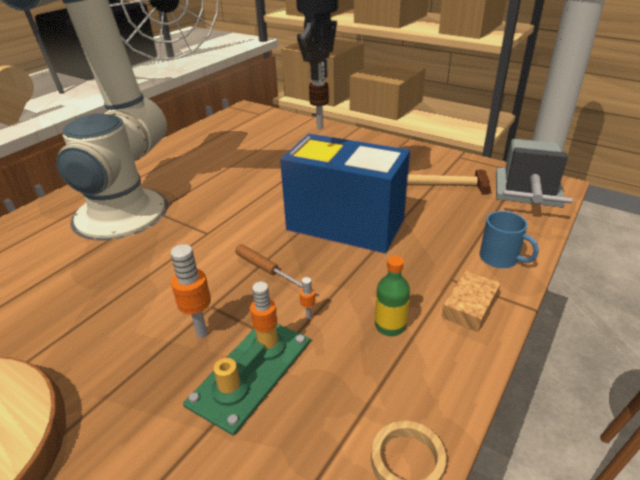

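The wrist view shows the shank tip at (312,238) over the yellow flap, whose free edge runs from (265,184) to (365,184). I'm checking the mouth position from it.

```bash
python3 - <<'E'
from h import *
g=dict(np.load('w6.npz'))
im=g['pixels'][:,:,::-1].copy(); h=cv2.cvtColor(im,cv2.COLOR_BGR2HSV)
a=world(g,265,184,.18);b=world(g,365,184,.18); print(a,b,np.linalg.norm(a-b))
m=(a+b)/2; e=(b-a)[:2]/np.linalg.norm((b-a)[:2]); x=np.array([-e[1],e[0]]); 
print('x axis',x,np.arctan2(x[1],x[0]))
# flap free edge at box x ~ -23 ; mouth at -57.5
print('mouth', m[:2]-x*.0345)
f=dict(np.load('s5.npz'))
print('tip',world(g,312,238,.2285))
c=np.array([.448,.231]); print('offset of tcp from', np.array([.4462,.2327])-c)
E
```

```text
[0.47407149 0.27983678 0.18      ] [0.48865532 0.19355291 0.18      ] 0.0875076870259738
x axis [0.98601481 0.16665774] 0.16743902463210805
mouth [0.44734589 0.23094515]
tip [0.44722088 0.2335593  0.2285    ]
offset of tcp from [-0.0018  0.0017]
```

Request:
step_arm:
  jaw: [-1, -1, -1, -1, -1, -1, -1, -1, -1, -1, -1, -1]
  slide:
    - [0.001, -0.0005, 0.01]
    - [0.001, -0.0005, 0.025]
    - [0.001, -0.0005, 0.037]
    - [0.001, -0.0005, 0.047]
    - [0.001, -0.0005, 0.057]
    - [0.001, -0.0005, 0.067]
    - [0.001, -0.0005, 0.077]
    - [0.001, -0.0005, 0.087]
    - [0.001, -0.0005, 0.097]
    - [0.001, -0.0005, 0.107]
    - [0.001, -0.0005, 0.115]
    - [0.001, -0.0005, 0.115]
  twist: [0, 0, 0, 0, 0, 0, 0, 0, 0, 0, 0, 0]
  squeeze: 45

```text
t: 11.2
ee_pos: [0.448, 0.2303, 0.2147]
tcp_rot: [0.763, -0.647, -0.0, 0.001]
wrist_force: [1.6, -0.4, -2.2]
gripper_width: 0.0226
```

```bash
python3 - <<'E'
from h import *
g=grab('wrist','w7.png');g2=grab('scene','s7.png')
cv2.imwrite('pics/s7c.png',cv2.resize(g2['pixels'][60:260,230:430,::-1],None,fx=3,fy=3))
s=arm.read_state();print(s['t'],s['ee_pos'],s['tcp_rot'],s['wrist_force'],s['gripper_width'])
E
```

```text
11.3 [0.44829751 0.23042566 0.21588967] [ 7.62573512e-01 -6.46901548e-01  1.07843866e-04 -1.17813548e-04] [ 0.98639876  0.51127244 -1.25545735] 0.022826432619428034
```

View pics/w7.png

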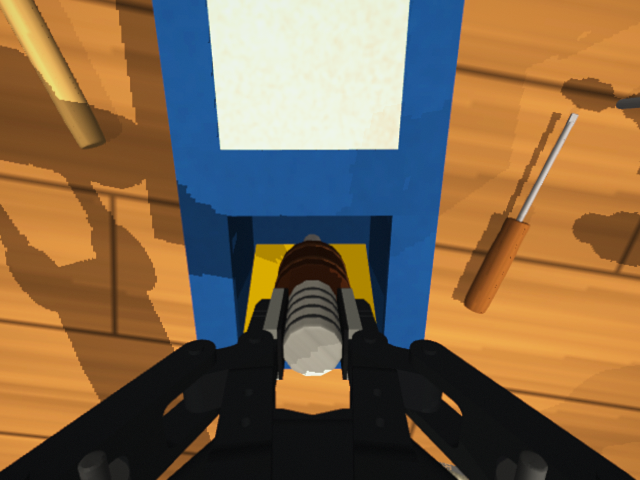

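View pics/s7c.png

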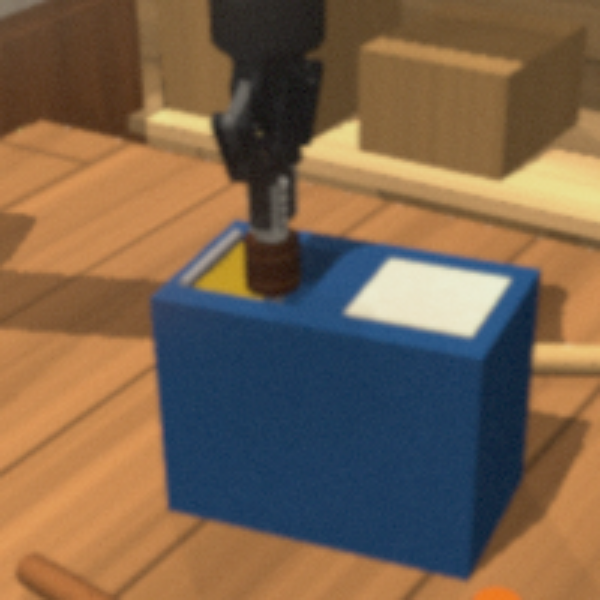

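The flap is pushed open (yellow at (310,260) in the wrist view), and the arbor is still upright and held. I'm pushing further down.

Request:
step_arm:
  jaw: [-1, -1, -1, -1, -1, -1, -1, -1]
  slide:
    - [0, 0, 0.006]
    - [0, 0, 0.012]
    - [0, 0, 0.018]
    - [0, 0, 0.024]
    - [0, 0, 0.03]
    - [0, 0, 0.035]
    - [0, 0, 0.035]
    - [0, 0, 0.035]
  twist: [0, 0, 0, 0, 0, 0, 0, 0]

```text
t: 12.3
ee_pos: [0.4483, 0.2304, 0.1809]
tcp_rot: [0.763, -0.647, 0.0, -0.0]
wrist_force: [1.3, -0.5, -2.3]
gripper_width: 0.0224
```

```bash
python3 - <<'E'
from h import *
g=grab('wrist','w8.png')
s=arm.read_state();print(s['t'],s['ee_pos'],s['tcp_rot'],s['wrist_force'],s['moment'],s['gripper_width'])
E
```

```text
12.35 [0.44833407 0.23043509 0.18096403] [ 7.62568369e-01 -6.46907594e-01  1.33590286e-04 -1.71662514e-04] [ 0.64122364  0.20439039 -1.57848847] [ 0.06253822 -0.28729231  0.04101686] 0.02320458920274827
```

View pics/w8.png

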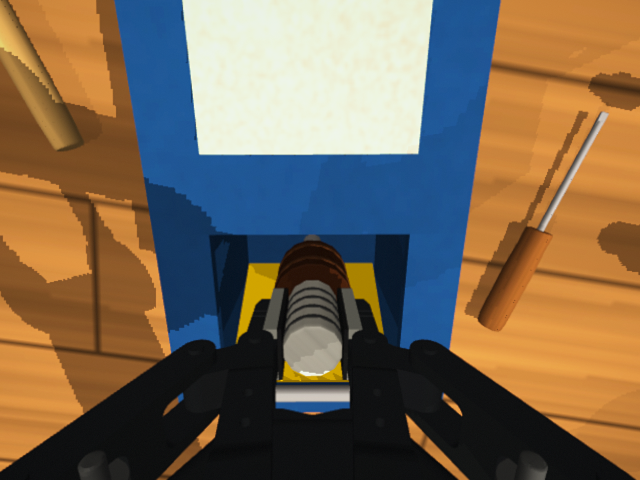

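Most of the drum is now in the opening, the flap hangs open behind it, and both sides are clear. I'm releasing.

Request:
step_arm:
  jaw: [-1, 0.1, 0.1, 0.1, 0.1, 0.1, 0.1]
  slide:
    - [0, 0, 0.004]
    - [0, 0, 0.004]
    - [0, 0, 0.004]
    - [0, 0, 0.004]
    - [0, 0, 0.004]
    - [0, 0, 0.004]
    - [0, 0, 0.004]
  twist: [0, 0, 0, 0, 0, 0, 0]

```text
t: 13.22
ee_pos: [0.4482, 0.2304, 0.1768]
tcp_rot: [0.763, -0.647, 0.0, -0.0]
wrist_force: [0.4, 0.8, 0.4]
gripper_width: 0.0472
```

```bash
python3 - <<'E'
from h import *
g=grab('wrist','w9.png')
s=arm.read_state();print(s['t'],s['ee_pos'],s['wrist_force'],s['gripper_width'])
E
```

```text
13.275 [0.44817167 0.23040669 0.17676723] [-0.06342206 -0.20005848 -0.10720489] 0.04682412573069044
```

View pics/w9.png

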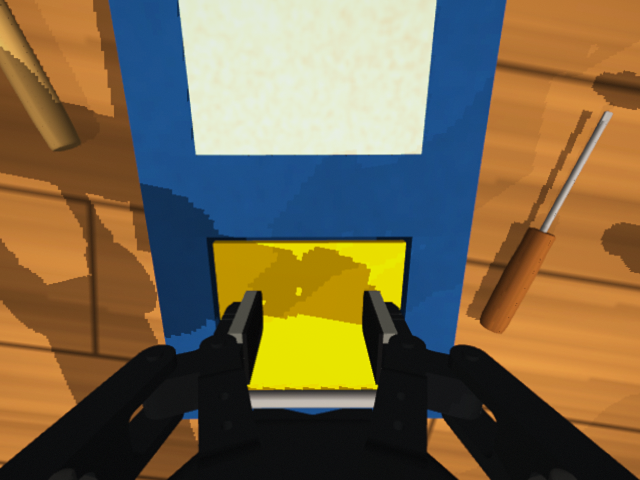

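The arbor has dropped in and the flap is up again, with its free edge at (310,240). I'm withdrawing straight up.

Request:
step_arm:
  jaw: [0.1, 0.1, 0.1, 0.1, 0.1, 0.1, 0.1, 0.1]
  slide:
    - [0, 0, -0.02]
    - [0, 0, -0.06]
    - [0, 0, -0.1]
    - [0, 0, -0.13]
    - [0, 0.05, -0.15]
    - [0, 0.09, -0.15]
    - [0, 0.1, -0.15]
    - [0, 0.1, -0.15]
  twist: [0, 0, 0, 0, 0, 0, 0, 0]

```text
t: 14.28
ee_pos: [0.3495, 0.2142, 0.3279]
tcp_rot: [0.763, -0.647, 0.001, -0.001]
wrist_force: [0.7, 0.1, 0.0]
gripper_width: 0.0472
```

```bash
python3 - <<'E'
from h import *
g=grab('wrist','w10.png');f=grab('scene','s10.png');t=grab('top','t10.png')
s=arm.read_state();print(s['t'],s['ee_pos'],s['wrist_force'])
# flap height by depth, wrist view
d=g['range_z'];h=cv2.cvtColor(g['pixels'],cv2.COLOR_RGB2HSV)
m=cv2.inRange(h,(24,180,130),(34,255,255));ys,xs=np.nonzero(cv2.erode(m,np.ones((5,5))))
P=np.array([world(g,u,v,d=d[v,u]) for u,v in list(zip(xs,ys))[::25] if d[v,u]>0])
A=np.c_[P[:,:2],np.ones(len(P))];c=np.linalg.lstsq(A,P[:,2],rcond=None)[0];print(len(P),P.min(0),P.max(0),'slope',c)
o=dict(np.load('scene1.npz'))['pixels'].astype(int)
dd=np.abs(o-f['pixels']).sum(2); print('diff fresh',dd[280:350,245:285].mean(),'glue',dd[255:335,370:415].mean())
E
```

```text
14.425 [0.35022597 0.21416402 0.32636785] [ 0.32256793 -0.69501499 -0.7520722 ]
404 [0.39868648 0.18597356 0.17632204] [0.48348906 0.27709739 0.18147027] slope [0.00239759 0.00116661 0.1772233 ]
diff fresh 12.005 glue 10.232777777777779
```

View pics/s10.png

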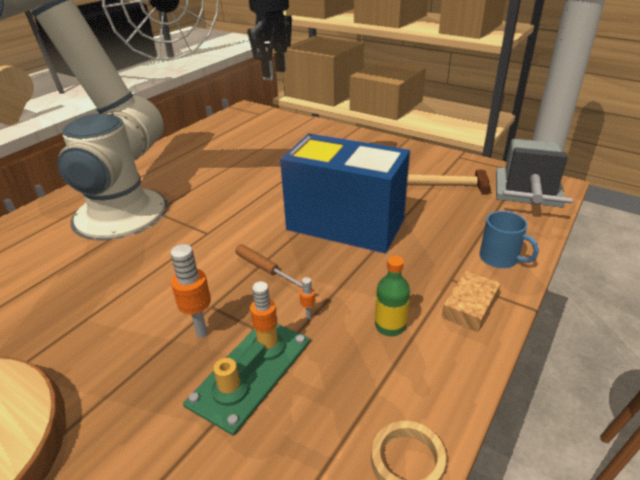

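View pics/w10.png

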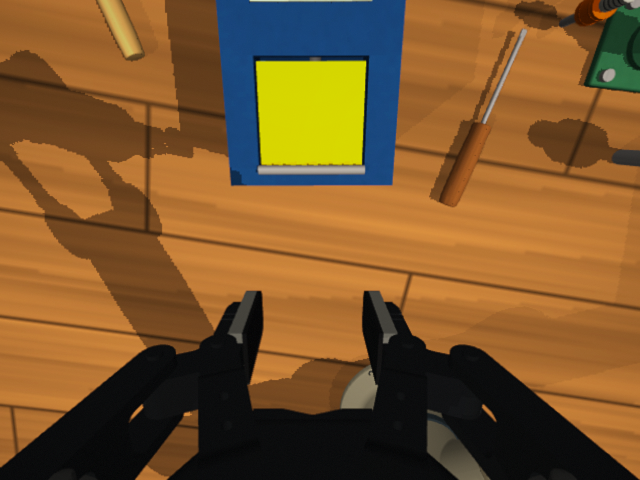

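The flap is shut and level (slope about 0.002), and fresh and glue are unmoved. There is a small grey spot in the free-edge gap at (315,58), so I'm looking closer before handing in.

Request:
step_arm:
  jaw: [0.1, 0.1, 0.1, 0.1]
  slide:
    - [0, -0.03, 0]
    - [0, -0.03, 0]
    - [0, -0.03, 0]
    - [0, -0.03, 0]
  twist: [0, 0, 0, 0]

```text
t: 14.92
ee_pos: [0.3789, 0.219, 0.3269]
tcp_rot: [0.763, -0.647, -0.0, 0.0]
wrist_force: [-0.6, 0.1, -0.1]
gripper_width: 0.0465
```

```bash
python3 - <<'E'
from h import *
g=grab('wrist')
cv2.imwrite('pics/w11.png',cv2.resize(g['pixels'][60:180,230:390,::-1],None,fx=5,fy=5,interpolation=cv2.INTER_NEAREST))
np.savez('w11.npz',**g)
E
```

```text
(no output)
```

View pics/w11.png

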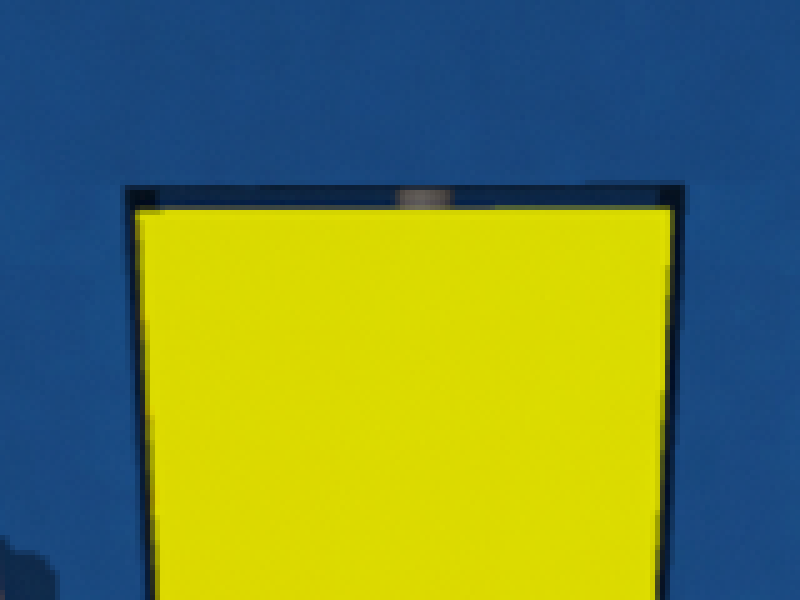

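```bash
python3 - <<'E'
from h import *
g=dict(np.load('w11.npz')); 
for v in (98,99,100):
  for u in (312,315,318): print(world(g,u,v,d=g['range_z'][v,u]).round(3),end=' ')
s=arm.read_state();print(s['t'],s['wrist_force'])
print(arm.finish_job())
E
```

```text
[0.495 0.239 0.032] [0.496 0.235 0.034] [0.496 0.232 0.032] [0.494 0.239 0.032] [0.495 0.235 0.033] [0.495 0.231 0.033] [0.493 0.238 0.033] [0.493 0.235 0.033] [0.494 0.231 0.033] 14.975 [-0.66459981  0.42619961 -0.09837019]
the job is handed in; nothing more can be done
None
```

I took the worn (dark brown) drum by its knob and drew it straight up out of its sleeve; the side forces read at the end of each move stayed around 1 N. I carried it over the stand and pushed it shank first through the yellow flap, keeping hold until its lower end was about 100 mm below the box top by my estimate. Then I let it drop, drew the arm clear and handed the job in at about 15 s. The hand-in gives no verdict.

**Last checks:**
- **Flap:** shut and level, slope about 0.002.
- **Worn drum:** part of the arbor, seen through the gap at the flap's free edge, is at about 33 mm height. That and its width fit the shank lying inside the box. I could not see the rest of the arbor, so its being wholly inside and at rest is inferred.
- **Fresh drum and glue bottle:** in the scene picture both stand where they started.
- **Robot:** nothing touching; wrist force under 1 N.

None of the checks failed or disagreed.

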